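# Fit the pull-handle plate into the hand-therapy training board

### The arm

A 6-joint arm with a two-finger parallel gripper is mounted at the origin on the work surface. World frame = base frame: x ahead of the robot, y to its left, z up, the work surface at z = 0. Lengths are in m, angles in rad, forces in N, time in s.
With the tool pointing down it reaches from about 0.275 to 0.875 m from the base axis. Payload 12.5 kg.
Tool frame: the origin (TCP) lies on the centre line of the jaws, within the pads' length; the fingertips stand r.finger_overhang ahead of it and the grasp point (between the pads) lies 3 mm ahead of it (r.finger_overhang is the distance from the TCP to the fingertips, in m); z points along the fingers, y is the line along which they close (so a half turn about z gives the same grasp; the last joint's range is limited). The gripper opens to 85 mm and grips with 20 to 120 N. Pads are 22 mm wide; open, the fingers measure 114 mm over their backs; the gripper's body (76 mm by 85 mm) begins 54 mm behind the grasp point. The pads swing forward as they close: fully open they stand 13 mm farther back than shut.
Start: joints at [-1.34, 0.351, 1.652, -0, 1.139, -0.085], TCP at [0.171, -0.523, 0.253] pointing down, gripper open.
Joint ranges: [-2.75, 2.75], [-0.79, 2.1], [0.01, 2.65], [-1.57, 4.71], [0.07, 3.14], [-2.87, 2.87]. Speed limits (rad/s): [2.22, 2.22, 2.79, 3.14, 3.14, 3.14].

### API

Orientations are given as a unit quaternion [x, y, z, w].
In Python, from cell import r, optics gives the robot as it stands. The module is installed in compiled form; this text tells all that it offers. Calls block until the motion is done:
- r.move_to(position, orientation): joint-space move of the TCP to a pose.
- r.move_linear(position, rot=None, vel=0.15): straight line of the TCP; rot=None keeps the orientation; vel is the mean speed in m/s.
- r.set_joints(angles): joint-space move.
- r.set_gripper(opening, squeeze=None): opening from 0.0 (shut) to 1.0 (fully open); squeeze is the grip in N (None keeps the last); returns when the fingers have stopped.
- r.sleep(seconds).
- r.inverse_kinematics(position, orientation): joint angles nearest the present ones, or None.
- optics.get_image(name): name is "side" or "top"; returns a dict with "pixels" (420x560x3 uint8, red, green, blue), "depth" (420x560 float32, m along the optical axis (not along the pixel's ray), 0 where there is no reading), "fx", "fy", "cx", "cy" (pixels), "D" ([k1, k2, p1, p2, k3] as OpenCV has them; the pictures are not rectified), "camera_from_world" (4x4, takes a point from world to camera coordinates). Camera axes: x right, y down, z forward; pixel columns grow to the right and rows downward; lengths in m; the calibration is good to about 2 mm. A picture is of the moment at which its call begins.
A pose or a line that the arm cannot do raises r.PlanningError and nothing moves.
- r.hand_in(): hands the job in; it is judged then, once.
Readings, each from a call of its own:
- r.current_t(): time.
- r.current_q(): joint angles.
- r.current_qvel(): joint speeds.
- r.current_effort(): joint torques, N m.
- r.current_tool_pos(): TCP position.
- r.current_ee_rot(): TCP orientation.
- r.current_contact_force(): force on the tool from outside, world axes, zero at the start.
- r.current_torque(): the same for the moment, N m.
- r.current_opening(): opening from 0.0 (shut) to 1.0 (fully open).
- r.current_finger_force(): force on a finger pad.
Only numpy, scipy, OpenCV 4.12 (cv2) and the standard library are available. Lean on these libraries where they do the work, as an engineer would, in place of code of your own. Each camera call takes 0.05 s, during which the arm holds its last target. There are 200 camera calls.

### The job

Fit the loose blue exercise plate with the pull handle into the empty middle place of the hand-therapy training board: with the plate tilted, bring its far edge in under the lip of the far rail, then lower its near edge and press it down until the plate lies flat on the bay floor and the red spring catch has snapped back over it. Leave the dumbbells, the wooden block and the jar where they are.

Things in the scene. Friction and masses are not known exactly. Their poses are not given: they have to be found in the camera images.
- board: Training board (wooden deck, aluminium rails, black bay floor) fixed flat on the table, 278 mm deep (x) by 434 mm wide (y). Origin: centre of its underside; x points away from the robot towards the lip, y left, z up. Near to far: deck (x -135 to -25 mm), bay (x -25 to +127.5 mm, floor 10 mm above the table), far rail with lip (to x +142.5 mm). The lip runs the whole width.
- deck (a point): Middle of the deck's edge at the bay, in the near rail's top. Deck and rail are one level surface 32 mm above the table; the end caps rise to 34 mm.
- bay (a point): Centre of the bay's floor in the empty middle place (140 mm wide, y -70 to +70 mm of the board). Places left and right, at y +130 and -130 mm, hold fixed plates, 120 mm wide, tops 18 mm above the table, with a tap wheel and switches up to 50 mm above the table. A seated plate has 2.5 mm of play between near rail and far rail.
- lip (a point): Middle of the free lower edge of the aluminium lip at the empty place, 22.5 mm above the table (12.5 mm above the bay floor); the lip is 5.5 mm thick and overhangs the bay by 14 mm.
- plate: Loose blue plate, 150 (x) by 120 (y) by 8 mm thick, 0.25 to 0.5 kg; origin at the centre of its underside, z up, x towards the edge that goes under the lip. Starts flat on the deck, skewed up to 0.2 rad, far part overhanging the bay but its centre of mass (its middle) over the deck: pushed towards the lip it tips far edge down into the bay. Friction about 0.5 to 0.7.
- handle (a point): Middle of the plate's steel pull handle: a round bar 12 mm thick along the plate's y, its axis 34 mm above the plate's upper face, over the plate's middle, on two 12 mm posts at y +45 and -45 mm (78 mm clear between posts, 28 mm clear under the bar).
- plate_far (a point): Middle of the plate's far edge, at the underside.
- plate_near (a point): Middle of the plate's near edge, at the underside.
- catch_nose (a point): Tip of the red catch's nose, at its underside, in the middle of the near rail, 19.5 mm above the table; the nose is 36 mm wide, stands 6 mm out from the rail face into the bay, and slopes back up to the rail's top.
- catch (a joint): How far the spring catch is pushed back into the near rail, m: 0 sprung out; 0.006 nose level with the rail face; 0.008 its stop. The plate's near edge, pressed down with some 5 to 12 N, drives it back, and it snaps out over the plate. The plate's weight alone leaves the near edge resting on its slope.
- dumbbell_blue: Bystander: blue hexagonal dumbbell, 160 mm long (its x), 56 mm across, lying on the table; origin under its middle.
- dumbbell_yellow: Bystander: yellow hexagonal dumbbell, same size.
- block: Bystander: plain wooden block 160 x 70 x 50 mm high; origin under its middle.
- jar: Bystander: white jar with a green cap, 68 mm across, 55 mm high; origin under its middle.
There are look-alikes about, which are no part of the job. What is shaped like the plate but orange or turquoise is not meant.

How it is judged:
On the way:
1. the plate's far edge is under the lip while its near edge is still up, the plate tilted (x of plate_far in the frame of board above 0.1175 m and z of plate_far in the frame of board below 0.018 m and z of plate_near in the frame of board above 0.02 m and angle between plate's own z axis and vertical between 0.05 and 0.6 rad), for 0.1 s.
At the end, for the whole second after the job is handed in: The plate lies flat and still on the bay floor (tilt under 0.03 rad, underside within 2.5 mm of the floor at the near edge, 3.5 mm at the far edge), square to the board within 0.06 rad, far edge at least 6 mm under the lip, the catch sprung out over its near edge to within 2 mm (x of plate_far in the frame of board above 0.1195 m and z of plate_far in the frame of board below 0.0135 m and z of plate_near in the frame of board below 0.0125 m and angle between plate's own z axis and vertical below 0.03 rad and angle between the x axis of plate and the x axis of board, either way round below 0.06 rad and value of joint catch below 0.002 m and linear speed of plate below 0.01 m/s); the robot touches nothing.
It fails at once if a bystander is moved by more than 25 mm (distance of any of dumbbell_blue, dumbbell_yellow, block, jar from where it was at the start of the episode above 0.025 m).
It also fails if it takes over 58 s, if anything falls off the work surface, if the arm or the gripper's body presses on something with over 40 N, if the wrist force passes 120 N, or if a joint passes its speed limit or range.

## Working session

There is one attempt and no reset: what is moved stays moved. The work goes in short steps, each a Python script; the robot and the scene stay as the last script left them, time stands still between calls to the robot, and variables do not carry over. Pictures are saved under pics/ and viewed, at most 10 in all, crops included, and the job is handed in when it is done.

```bash
mkdir -p pics; cat > h.py <<'E'
import numpy as np, cv2
from cell import r, optics
def K(i): return np.array([[i["fx"],0,i["cx"]],[0,i["fy"],i["cy"]],[0,0,1.]])
def ray(i,px,z):
    "pixels (N,2) -> world points on plane z"
    n=cv2.undistortPoints(np.float64(px).reshape(-1,1,2),K(i),np.float64(i["D"]))[:,0]
    T=np.array(i["camera_from_world"]);R=T[:3,:3];c=-R.T@T[:3,3]
    d=np.c_[n,np.ones(len(n))]@R
    return c+d*((z-c[2])/d[:,2])[:,None]
def proj(i,P):
    T=np.array(i["camera_from_world"]);
    return cv2.projectPoints(np.float64(P).reshape(-1,1,3),cv2.Rodrigues(T[:3,:3])[0],T[:3,3],K(i),np.float64(i["D"]))[0][:,0]
def cloud(i):
    "world point of every pixel"
    h,w=i["depth"].shape;v,u=np.mgrid[:h,:w]
    n=cv2.undistortPoints(np.float64(np.c_[u.ravel(),v.ravel()]).reshape(-1,1,2),K(i),np.float64(i["D"]))[:,0]
    T=np.array(i["camera_from_world"]);d=i["depth"].ravel()[:,None]
    return ((np.c_[n,np.ones(len(n))]*d-T[:3,3])@T[:3,:3]).reshape(h,w,3)
def save(i,name): cv2.imwrite("pics/"+name,cv2.cvtColor(i["pixels"],cv2.COLOR_RGB2BGR))
E
python3 - <<'E'
from h import *
import pickle
for n in("top","side"):
    i=optics.get_image(n);save(i,n+"0.png");pickle.dump(i,open(n+"0.pkl","wb"))
    T=np.array(i["camera_from_world"]);print(n,-T[:3,:3].T@T[:3,3],T[:3,:3].round(2).tolist(),i["fx"])
print(r.finger_overhang,r.current_t(),r.current_ee_rot())
E
```

```text
top [0.36909266 0.02474499 1.11903595] [[0.03, -1.0, 0.0], [-0.99, -0.03, -0.14], [0.14, 0.0, -0.99]] 408.8741927370705
side [0.29589909 0.74738542 0.99001925] [[-0.94, -0.34, 0.01], [-0.27, 0.73, -0.62], [0.2, -0.59, -0.78]] 410.9504725401072
0.022 0.1 [ 9.87561063e-01  1.57235099e-01 -2.08645849e-05 -5.20217494e-04]
```

View pics/top0.png

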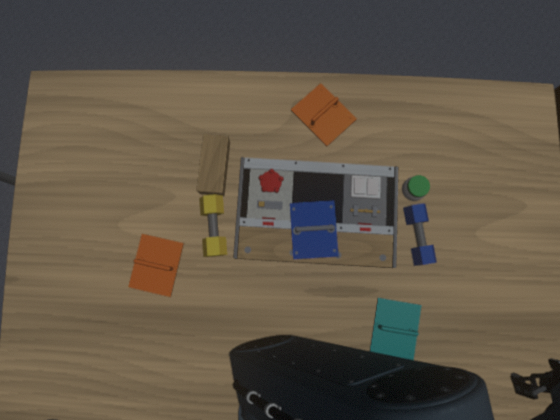

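View pics/side0.png

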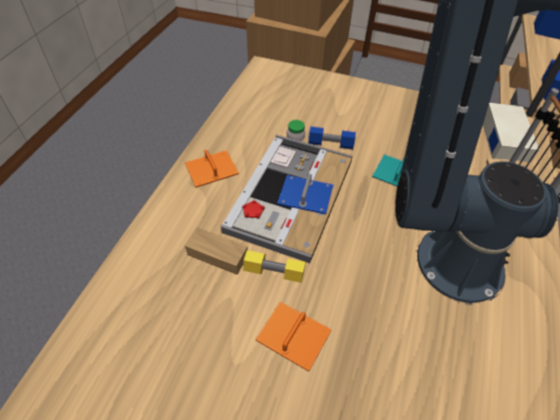

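The top picture has several candidates:
- Blue plate with handle at (314,229), on the deck. This is my choice.
- Orange plates at (324,114) and (157,265).
- Turquoise plate at (396,328).
- Blue dumbbell at (420,235).

Next is a close crop and a measurement.

```bash
python3 - <<'E'
from h import *
import pickle
i=pickle.load(open("top0.pkl","rb"))
p=i["pixels"];c=p[148:278,225:410]
cv2.imwrite("pics/crop0.png",cv2.resize(cv2.cvtColor(c,cv2.COLOR_RGB2BGR),None,fx=4,fy=4,interpolation=cv2.INTER_CUBIC))
hsv=cv2.cvtColor(p,cv2.COLOR_RGB2HSV)
m=cv2.inRange(hsv,(105,120,40),(130,255,255));m[:,:280]=0;m[:,350:]=0
m=cv2.morphologyEx(m,cv2.MORPH_CLOSE,np.ones((9,9)))
k=max(cv2.findContours(m,0,1)[0],key=cv2.contourArea)[:,0]
w=ray(i,k,0.040)[:,:2]
(c,s,a)=cv2.minAreaRect(np.float32(w*1000));print("plate",c,s,a)
X=cloud(i)
# side view too
j=pickle.load(open("side0.pkl","rb"));
h2=cv2.cvtColor(j["pixels"],cv2.COLOR_RGB2HSV)
m=cv2.inRange(h2,(105,120,40),(130,255,255));m[:165]=0;m[225:]=0;m[:,:270]=0;m[:,340:]=0
m=cv2.morphologyEx(m,cv2.MORPH_CLOSE,np.ones((9,9)))
k=max(cv2.findContours(m,0,1)[0],key=cv2.contourArea)[:,0]
print("side",cv2.minAreaRect(np.float32(ray(j,k,.040)[:,:2]*1000)))
# handle: depth points above plate
z=X[...,2];q=(np.abs(X[...,0]-c[0]/1e3)<.08)&(np.abs(X[...,1]-c[1]/1e3)<.07)&(z>.066)
print("handle pts",q.sum(),X[q].mean(0),X[q].max(0))
# board: tallness mask > 20mm
for n,im in(("top",i),("side",j)):
    Y=cloud(im);z=Y[...,2]
    q=(z>.024)&(z<.045)&(np.abs(Y[...,0]-.47)<.2)&(np.abs(Y[...,1])<.26)
    hh=cv2.connectedComponents(q.astype(np.uint8))[1]
    b=np.bincount(hh[q]).argmax();P=Y[hh==b][:,:2]
    print(n,cv2.minAreaRect(np.float32(P*1000)),len(P))
# red catches
m=cv2.inRange(hsv,(0,150,60),(6,255,255))|cv2.inRange(hsv,(172,150,60),(180,255,255))
nn,_,st,ce=cv2.connectedComponentsWithStats(m)
for t,x in zip(st[1:],ce[1:]):
    if t[4]>8 and 150<x[1]<280:print("red",x,t,ray(i,[x],.030))
E
```

```text
plate (486.83953857421875, -67.29434204101562) (149.24522399902344, 118.60400390625) 4.617799758911133
side ((485.7865905761719, -58.417877197265625), (150.4476776123047, 126.91625213623047), 4.296821594238281)
handle pts 180 [ 0.48569285 -0.06532061  0.07909947] [ 0.49386915 -0.01591503  0.08499503]
top ((535.5831298828125, -61.54315185546875), (405.1158447265625, 276.62347412109375), 88.06629180908203) 8990
side ((534.8505859375, -58.737701416015625), (411.02777099609375, 278.2505187988281), 88.10936737060547) 5574
red [270.42196532 181.00289017] [260 170  23  22 346] [[0.61547624 0.05165633 0.03      ]]
red [268.63636364 223.18181818] [264 223   9   2  11] [[0.49973384 0.0532009  0.03      ]]
red [365. 229.] [361 229   9   1   9] [[ 0.49046577 -0.20606446  0.03      ]]
```

View pics/crop0.png

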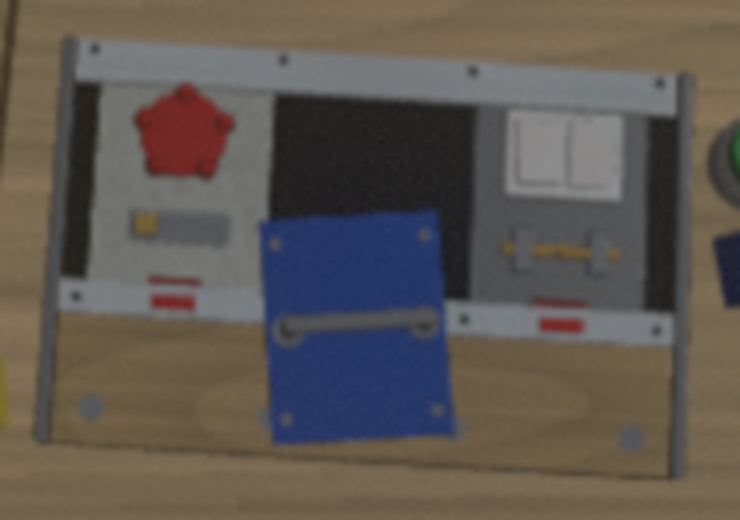

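The crop confirms the blue plate with its bar, with crop corners about (262,222) to (452,432). It overlaps the empty middle bay, and the turquoise and orange plates lie elsewhere. I'll refine the board edges, check reach, then grasp the handle.

```bash
cat >> h.py <<'E'
from scipy.spatial.transform import Rotation as Rn
def tool(yaw,th=0,flip=1):
    "tool down, y along plate x (or reversed), plate pitched far-edge-down by th"
    R=np.array([[0,flip,0],[flip,0,0],[0,0,-1.]])
    return (Rn.from_euler("z",yaw)*Rn.from_euler("y",th)*Rn.from_matrix(R)).as_quat()
E
python3 - <<'E'
from h import *
import pickle
i=pickle.load(open("top0.pkl","rb"))
g=cv2.cvtColor(i["pixels"],cv2.COLOR_RGB2GRAY).astype(float)
def edge(cols,r0,r1,sign,z):
    px=[]
    for c in cols:
        d=np.clip(sign*np.diff(g[r0:r1,c]),0,None);k=d.argmax();s=slice(max(k-1,0),k+2)
        px.append((c,r0+.5+(np.arange(len(d))[s]*d[s]).sum()/d[s].sum()))
    w=ray(i,px,z)[:,:2];f=np.polyfit(w[:,1],w[:,0],1)
    w=w[np.abs(np.polyval(f,w[:,1])-w[:,0])<.002];f=np.polyfit(w[:,1],w[:,0],1)
    print("slope(-yaw)",-f[0],"x at y=-.0775:",np.polyval(f,-.0775),len(w));return f
edge(range(297,341),165,182,-1,.028)    # lip free edge, bright->dark
edge([c for c in range(245,395)if not 258<c<346 and not 352<c<378],245,275,-1,.032)
edge(list(range(338,342))+list(range(241,246)),210,230,1,.032)
# bay side edges of neighbour plates at z=.018
row=range(178,195)
for a,b,s in((285,300,-1),(335,352,1)):
    px=[]
    for v in row:
        d=np.clip(s*np.diff(g[v,a:b]),0,None);k=d.argmax();px.append((a+.5+k,v))
    w=ray(i,px,.018);print("side edge",np.median(w,0),np.polyfit(w[:,0],w[:,1],1)[0])
for f in(1,-1):
    for P,y,t in(([.4865,-.0665,.077],.08,0),([.5765,-.08,.09],-.034,.2),([.5765,-.08,.2],-.034,.2)):
        q=r.inverse_kinematics(P,tool(y,t,f));print(f,None if q is None else np.round(q,2))
E
```

```text
slope(-yaw) -0.03480966681791382 x at y=-.0775: 0.6441297570788873 44
slope(-yaw) -0.038734786618547276 x at y=-.0775: 0.39976845949894924 20
slope(-yaw) -0.03252075823165825 x at y=-.0775: 0.5077152651554724 9
side edge [ 0.60569622 -0.00893376  0.018     ] -0.0302554900320242
side edge [ 0.60996552 -0.16895952  0.018     ] 0.3939349366416508
1 [-0.23  0.52  1.93 -0.    0.69 -0.31]
1 [-0.2   0.69  1.55 -0.04  1.09 -0.15]
1 [-0.2   0.55  1.49 -0.03  1.3  -0.16]
-1 [-0.23  0.52  1.93 -0.    0.69  2.83]
-1 None
-1 None
```

```bash
python3 - <<'E'
from h import *
Q=tool(.08)
r.move_to([.4865,-.0665,.20],Q)
r.move_linear([.4865,-.0665,.0775],vel=.12)
print(r.current_contact_force(),r.current_t())
r.set_gripper(0.0,60)
print(r.current_opening(),r.current_finger_force(),r.current_contact_force())
r.move_linear([.4865,-.0665,.125],vel=.06)
print(r.current_opening(),r.current_contact_force(),r.current_t())
save(optics.get_image("side"),"side1.png")
E
```

```text
[ 0.30713574  0.22715647 -0.68680451] 3.2833
0.11696143859001398 58.44844043254852 [-3.30600703  0.01340046  4.96629115]
0.11822095789322551 [ 0.13724361  0.78869024 -4.79330825] 4.9083
```

View pics/side1.png

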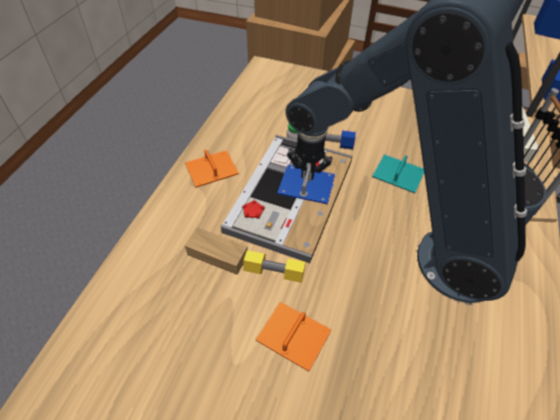

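```bash
cat >> h.py <<'E'
B=np.array([.532,-.0765,0]);YAW=-.0345
V=np.array([-.075,0,.0455])
def pose(xf,zf,th,y=0):
    "TCP pose for the plate's far lower edge at board (xf,y,zf), pitched th"
    return B+Rn.from_euler("z",YAW).apply(np.array([xf,y,zf])+Rn.from_euler("y",th).apply(V)),tool(YAW,th)
def go(xf,zf,th,vel=.05):
    p,q=pose(xf,zf,th);r.move_linear(p,q,vel=vel)
def F(): return Rn.from_euler("z",-YAW).apply(r.current_contact_force())
E
python3 - <<'E'
from h import *
go(.085,.065,0,.08); go(.085,.05,.19,.05); go(.092,.016,.19,.06)
r.sleep(.2);f0=F();print(f0)
z=.016
while z>.006:
    z-=.0007;go(.092,z,.19,.02);f=F()-f0
    if np.linalg.norm(f)>3:break
print(z,f,r.current_t(),r.current_torque())
save(optics.get_image("side"),"side2.png")
i=optics.get_image("side");c=i["pixels"][120:260,210:370]
cv2.imwrite("pics/s2.png",cv2.resize(cv2.cvtColor(c,cv2.COLOR_RGB2BGR),None,fx=4,fy=4,interpolation=cv2.INTER_CUBIC))
E
```

```text
[-0.08396165 -0.23671321 -4.41365352]
0.009000000000000008 [-3.76615601  0.88211018  9.12600146] 9.6083 [ 0.10483844  0.52226688 -0.01441378]
```

View pics/s2.png

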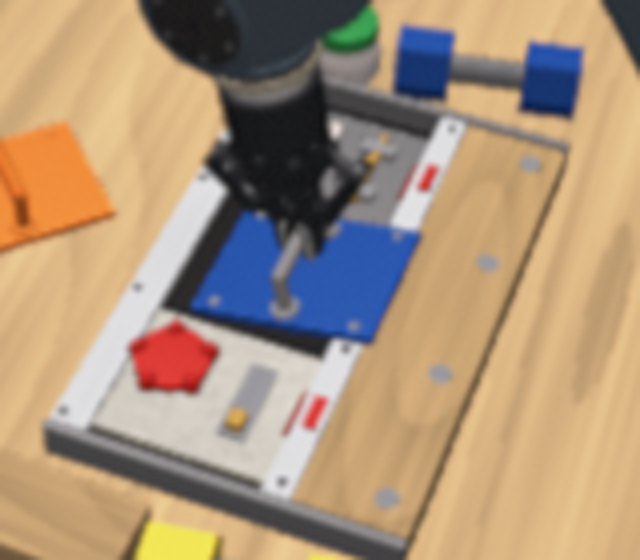

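The plate is pitched, with its far edge on the bay floor (crop about (190,310)) and its near edge above the rail. Next I slide it forward until it meets the far rail.

```bash
python3 - <<'E'
from h import *
f0=np.array([-.08,-.24,-4.41])
go(.092,.0102,.19,.02);x=.092
while x<.135:
    x+=.002 if x<.116 else .0008
    go(x,.0102,.19,.03);f=F()-f0
    if x>.11: print(round(x,4),f.round(1))
    if abs(f[0])>5 or abs(f[2])>12:break
print(x,r.current_t(),r.current_opening())
i=optics.get_image("side");c=i["pixels"][120:260,210:370]
cv2.imwrite("pics/s3.png",cv2.resize(cv2.cvtColor(c,cv2.COLOR_RGB2BGR),None,fx=4,fy=4,interpolation=cv2.INTER_CUBIC))
E
```

```text
0.11 [-0.2  0.2  0.4]
0.112 [ 0.4 -0.  -0.2]
0.114 [1.  0.4 0.2]
0.116 [0.2 0.5 0.7]
0.1168 [-0.1  0.2  0.2]
0.1176 [ 0.3 -0.2  0.6]
0.1184 [0.2 0.2 0.1]
0.1192 [ 0.1 -0.1 -1.3]
0.12 [ 0.2  0.1 -0. ]
0.1208 [-0.2  0.6  0.5]
0.1216 [ 0.1  0.4 -0.5]
0.1224 [ 0.3 -0.4  0.7]
0.1232 [-0.3 -0.   0.2]
0.124 [-0.   0.6 -0.4]
0.1248 [-0.3  0.2 -0.7]
0.1256 [-0.2  1.   0.3]
0.1264 [-4.2 -0.2  2.9]
0.1272 [-7.4  0.3  6.7]
0.12719999999999995 16.4583 0.11269493155901297
```

View pics/s3.png

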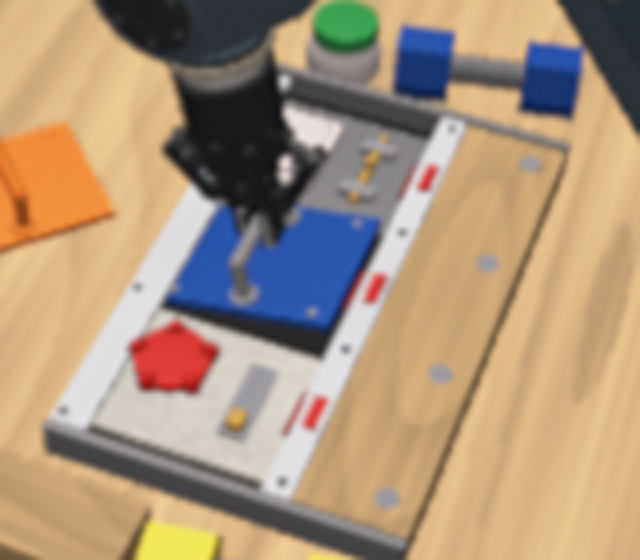

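The far edge is well under the lip, with contact at board x of about 0.126, and the near edge stands over the red catch (crop (352,290)). Now I lower the near edge and press.

```bash
python3 - <<'E'
from h import *
f0=np.array([-.08,-.24,-4.41])
for th in list(np.arange(.18,.005,-.015))+[0.]:
    go(.1264-.0055*th/.19,.0102,th,.03);f=F()-f0
    print(round(th,3),f.round(1),np.round(r.current_torque(),2))
z=.0102
while z>.004:
    if f[2]>32:break
    z-=.0006;go(.1264,z,0,.03);f=F()-f0;print("press",round(z,4),f.round(1))
print(r.current_t(),r.current_tool_pos(),r.current_opening())
i=optics.get_image("side");c=i["pixels"][120:260,210:370]
cv2.imwrite("pics/s4.png",cv2.resize(cv2.cvtColor(c,cv2.COLOR_RGB2BGR),None,fx=4,fy=4,interpolation=cv2.INTER_CUBIC))
E
```

```text
0.18 [0.  1.5 0.2] [ 0.   -0.23 -0.02]
0.165 [ 0.1  0.3 -1.1] [ 0.03 -0.16  0.02]
0.15 [-0.4 -0.5 -1.4] [-0.06 -0.25 -0.02]
0.135 [0.3 1.7 7.9] [0.06 0.   0.01]
0.12 [-1.9  0.8 18.1] [ 0.16  0.57 -0.01]
0.105 [-4.8  2.6 25.8] [ 0.28  1.09 -0.09]
0.09 [-7.7  3.1 37.6] [0.47 1.73 0.01]
0.075 [-7.9  3.2 38.4] [0.37 1.17 0.04]
0.06 [-6.8  1.6 43.1] [ 0.35  1.48 -0.09]
0.045 [-10.5   2.8  53.6] [ 0.47  2.13 -0.05]
0.03 [-6.8  0.7 46.6] [ 0.16  1.3  -0.07]
0.015 [-10.1   2.4  58.8] [ 0.31  1.86 -0.06]
0.0 [-7.7  0.4 53.2] [ 0.11  1.11 -0.02]
19.8833 [ 0.58713245 -0.07917628  0.06151922] 0.11487039865997682
```

View pics/s4.png

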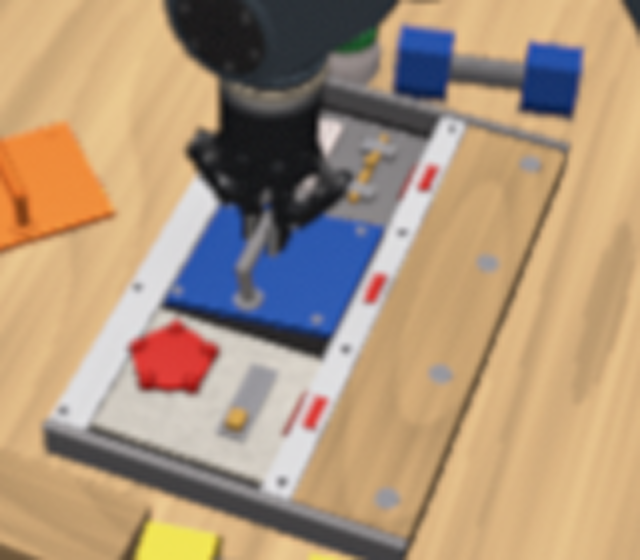

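```bash
cat >> h.py <<'E'
def plate():
    "plane fit of the blue top face: board pitch/roll and height at near/far edges; top-face outline in the top view"
    for n in("side","top"):
        i=optics.get_image(n);X=cloud(i)
        m=cv2.inRange(cv2.cvtColor(i["pixels"],cv2.COLOR_RGB2HSV),(105,120,40),(130,255,255))>0
        P=Rn.from_euler("z",-YAW).apply((X[m]-B));P=P[(i["depth"][m]>0)&(abs(P[:,1])<.08)&(P[:,0]>-.05)&(P[:,0]<.13)&(P[:,2]<.055)]
        for _ in range(3):
            A=np.c_[P[:,:2],np.ones(len(P))];s=np.linalg.lstsq(A,P[:,2],rcond=None)[0];e=P[:,2]-A@s;P=P[abs(e)<max(.003,1.5*e.std())]
        print(n,len(P),"pitch",-s[0].round(3),"roll",s[1].round(3),"z top near/far",(s[2]-.023*s[0]).round(4),(s[2]+.12*s[0]).round(4),"x",np.percentile(P[:,0],[1,99]).round(4),"y",np.percentile(P[:,1],[1,99]).round(4))
E
python3 - <<'E'
from h import *
plate()
R=Rn.from_euler("z",-YAW)*Rn.from_quat(r.current_ee_rot());print(R.as_matrix()[:,2].round(3),r.current_tool_pos(),F())
i=optics.get_image("top");c=i["pixels"][148:278,225:410]
cv2.imwrite("pics/t5.png",cv2.resize(cv2.cvtColor(c,cv2.COLOR_RGB2BGR),None,fx=4,fy=4,interpolation=cv2.INTER_CUBIC))
E
```

```text
side 802 pitch 0.144 roll -0.003 z top near/far 0.0378 0.0171 x [-0.0241  0.1093] y [-0.0518  0.0639]
top 4 pitch 1.148 roll 21.754 z top near/far -1.1248 -1.289 x [0.0823 0.09  ] y [0.0583 0.0588]
[ 0.01  -0.002 -1.   ] [ 0.58713809 -0.07915221  0.06148613] [-7.69506243  0.36896618 50.3113649 ]
```

The tool is vertical but the plate is still pitched 0.144 rad, so it slipped in the grip. My x schedule backed off too far, and the near edge is sitting on the rail's edge at x of about -0.025. I'll relieve the force, pitch it up again, push fully forward and press again.

```bash
cat >> h.py <<'E'
def go2(xf,zf,p,slip=.144,d=-.001,vel=.03):
    ry=lambda a,v:Rn.from_euler("y",a).apply(v)
    b=np.array([xf,0,zf])+ry(p,[-.075,0,.042])+ry(p-slip,[0,0,d])
    r.move_linear(B+Rn.from_euler("z",YAW).apply(b),tool(YAW,p-slip),vel=vel)
E
python3 - <<'E'
from h import *
f0=np.array([-.08,-.24,-4.41])
go2(.1234,.0100,.144);print((F()-f0).round(1))
go2(.1234,.0106,.185);print((F()-f0).round(1))
x=.1234
while x<.131:
    x+=.0007;go2(x,.0106,.185);f=F()-f0;print(round(x,4),f.round(1))
    if f[0]<-5:break
plate();print(r.current_t())
E
```

```text
[ 0.4  1.1 10.9]
[ 0.8 -0.3  0.5]
0.1241 [ 0.2  0.2 -0. ]
0.1248 [ 0.8  0.3 -0.6]
0.1255 [-0.8  0.6  0.1]
0.1262 [-4.2 -0.4  2.5]
0.1269 [-9.1  0.8  5. ]
side 784 pitch 0.179 roll -0.004 z top near/far 0.0438 0.0182 x [-0.0218  0.1089] y [-0.0512  0.0648]
top 3 pitch 1.147 roll 21.786 z top near/far -1.1268 -1.2908 x [0.1017 0.1075] y [0.0594 0.0596]
22.0917
```

```bash
python3 - <<'E'
from h import *
f0=np.array([-.08,-.24,-4.41])
for p in np.arange(.17,-.006,-.0125):
    go2(.1268,.0100,p);f=F()-f0
    print(round(p,3),f.round(1),r.current_torque()[1].round(2),r.current_tool_pos()[2].round(4))
    if f[2]>45:break
plate();print(r.current_t())
i=optics.get_image("side");c=i["pixels"][120:260,210:370]
cv2.imwrite("pics/s6.png",cv2.resize(cv2.cvtColor(c,cv2.COLOR_RGB2BGR),None,fx=4,fy=4,interpolation=cv2.INTER_CUBIC))
E
```

```text
0.17 [-8.7 -0.2  6.3] 1.39 0.063
0.158 [-9.2  1.5  5.7] 1.3 0.0622
0.145 [-8.9  0.3  4.7] 1.25 0.0613
0.132 [-7.6  0.3  7.1] 1.12 0.0606
0.12 [-7.6  0.7  8.2] 1.07 0.0601
0.107 [-7.   1.4  9.7] 1.14 0.0594
0.095 [-7.8  2.  12.1] 1.01 0.0587
0.082 [-6.2  1.5  8.1] 0.84 0.0576
0.07 [-6.3  1.2  7.4] 0.86 0.0564
0.057 [-5.3  2.2  4.8] 0.84 0.0553
0.045 [-5.9  0.9  5.1] 0.8 0.0544
0.032 [-4.4  2.7  4.6] 0.76 0.0534
0.02 [-4.3  1.7  2.9] 0.77 0.0525
0.007 [-5.5  2.7  6.1] 0.74 0.0518
-0.005 [-7.4  3.5 13.6] 0.92 0.0517
side 775 pitch 0.004 roll -0.004 z top near/far 0.0172 0.0167 x [-0.0197  0.1104] y [-0.0521  0.0649]
top 23 pitch -0.04 roll 0.203 z top near/far 0.0025 0.0082 x [0.0786 0.108 ] y [0.0534 0.0595]
25.9417
```

View pics/s6.png

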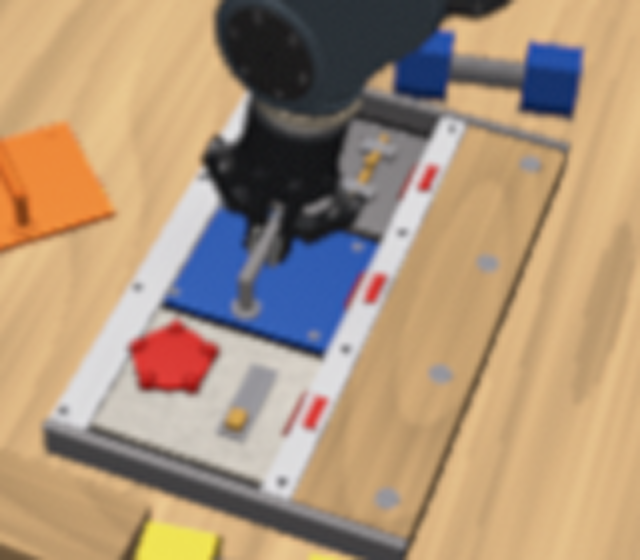

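The plate lies flat (pitch 0.004, top at about 17 mm), and the red nose shows at the near edge (crop (355,290)), as at the neighbouring places. One firmer press, then release, retract and check.

```bash
python3 - <<'E'
from h import *
f0=np.array([-.08,-.24,-4.41]);z=.010
for _ in range(8):
    z-=.0006;go2(.1264,z,0);f=F()-f0
    if f[2]>30:break
print(f.round(1))
go2(.1262,.0100,0);r.set_gripper(.5)
print((F()-f0).round(1),r.current_opening())
zt=Rn.from_quat(r.current_ee_rot()).as_matrix()[:,2]
r.move_linear(r.current_tool_pos()-.09*zt,vel=.08)
p=r.current_tool_pos();r.move_to([.40,-.30,.30],tool(YAW))
plate();print(r.current_t(),F())
for n,(a,b,c,d) in(("side",(120,260,210,370)),("top",(148,278,225,410))):
    i=optics.get_image(n);cv2.imwrite(f"pics/{n}7.png",cv2.resize(cv2.cvtColor(i["pixels"][a:b,c:d],cv2.COLOR_RGB2BGR),None,fx=4,fy=4,interpolation=cv2.INTER_CUBIC))
E
```

```text
[-14.7   4.3  32.7]
[-0.2  0.1  4.8] 0.49740176460938035
side 901 pitch -0.003 roll -0.003 z top near/far 0.0167 0.0171 x [-0.0192  0.11  ] y [-0.0555  0.0643]
top 1503 pitch -0.001 roll -0.006 z top near/far 0.0188 0.0189 x [-0.0191  0.1104] y [-0.0587  0.0592]
30.0083 [0.10437358 0.44876472 0.32466606]
```

View pics/side7.png

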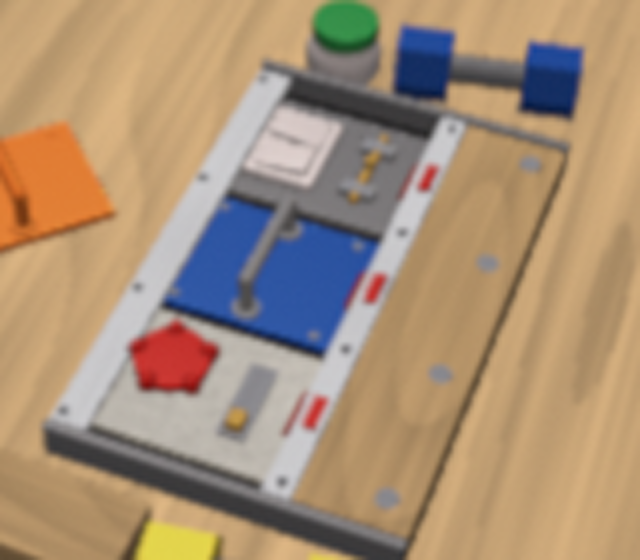

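View pics/top7.png

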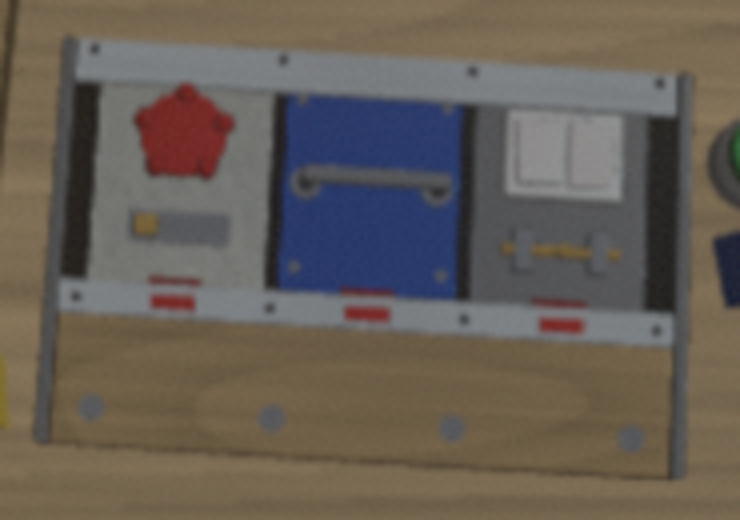

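The plate is flat and square in the middle place. The middle catch's nose shows over its near edge at (367,293), matching the neighbours at (175,281) and (558,303).

```bash
python3 -c "
from h import *
print(r.hand_in(),r.current_t())"
```

```text
the job is handed in; nothing more can be done
the job is handed in; nothing more can be done
```

The blue plate lies flat and square in the middle bay with its far edge under the lip and the red catch sprung out over its near edge; the job was handed in at about 30 s, but no verdict was shown.

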